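# Clamp an LED board in the board vise for soldering

## Task

Clamp the rectangular LED board (the one with the cut-out corner) in the board vise for soldering: set it down on the vise's bed without dropping it, LEDs up, cut-out corner on the sliding jaw's side and away from the end stop, square against both the rail and the end stop. Slide the stiff jaw up until it really grips the board: snug enough to stay pinched after you let go, but not rammed hard. Leave the other things on the mat where they lie.

Things in the scene. Friction and masses are not known exactly. Their poses are not given: they have to be found in the camera images.
- led_board: the work: LED board, white top, on a bare aluminium plate, 5 mm thick in all, 90 mm (its x) by 56 mm (its y), 50 to 95 g; a 14 x 14 mm piece is cut out of its -x, -y corner. LEDs 1 mm tall. It starts flat, LEDs up, on the mat (surface z = 3 mm), in any of three places shared with two other boards. Origin: centre of the 90 x 56 outline, on the underside; z up. Pinch it across the 56 mm
- board_inner (a point): the board's whole +x, +y corner (45, 28, 0 mm in the board's frame), on the underside; in the vise it belongs in the corner of rail and end stop, at vise_seat
- board_outer (a point): the board's whole -x, +y corner (-45, 28, 0 mm in the board's frame), on the underside; the edge from here to board_inner belongs against the rail
- vise: board vise fixed on the mat: bed plate 160 mm (its x) by 200 mm (its y), 12 mm thick, bed at z = 15 mm, with two fences 10 mm tall, 16 mm wide in an L: rail (x = -60 to 76 mm, face at y = +80 mm) and end stop (y = -20 to 80 mm, face at x = +60 mm). Origin: centre of the plate's underside; x towards the end stop (roughly away from the robot), y towards the rail (roughly left), z up
- vise_seat (a point): the inner corner of the L where the faces of rail and end stop meet, at bed height (60, 80, 12 mm in the vise's frame); same axes as the vise
- vise_jaw: jaw sliding along the vise's y: bar 76 mm long in the vise's x (centred at vise x = 18 mm), 16 mm thick, 10 mm tall, face parallel to the rail. Origin: foot of the face, mid-length, on the bed; vise axes. Travel vise y = -52 mm (open, 132 mm to the rail) to +32 mm; starts at -42 to +8 mm. Stiff slide: about 6 N moves it slowly; it stays where left and keeps up to about 6 N of squeeze
- jaw_plate (a point): top centre of the jaw's upright dark thumb plate, to push it by from either side: 44 mm long in the vise's x, 8 mm thick, from 10 to 38 mm above the bed; its middle 12 mm behind the jaw's face, its back flush with the jaw's back. The bed behind it is free up to its edge at vise y = -100 mm
- square_board: another LED board, 52 x 52 x 5 mm, origin at the centre of its underside: leave it
- round_board: another LED board, round, 52 mm across, 5 mm thick, origin at the centre of its underside: leave it
- flux_tin: round flat tin, 54 mm across, 19 mm tall, origin at the centre of its underside: leave it
- solder_reel: solder reel standing on its flange, 58 mm across, 38 mm tall, origin at the centre of its underside: leave it
- tweezers: dark tweezers about 135 mm long lying near the far edge of the mat, 7 mm tall: leave them
- cutters: side cutters with red handles, 150 mm long, 14 mm tall, lying near the far edge of the mat: leave them
- screwdriver: small screwdriver, 160 mm long, lying at the right edge of the mat: leave it
There are look-alikes about, which are no part of the job. What is shaped like the led_board but yellow is not meant.

How it is judged (in metres and radians):
At the end, for the whole second after the job is handed in: The board lies flat on the vise's bed, LEDs up, its cut-out corner at the jaw's side and away from the end stop, with its whole long edge within 2 mm of the rail (at both ends) and its inner end within 2 mm of the end stop, and the jaw, let go, squeezes it with more than 1.5 N (x of board_inner in the frame of vise_seat between -0.002 and 0.002 m and y of board_inner in the frame of vise_seat between -0.002 and 0.002 m and y of board_outer in the frame of vise_seat between -0.002 and 0.002 m and z of board_inner in the frame of vise_seat between -0.002 and 0.002 m and angle between led_board's own z axis and vertical below 0.04 rad and contact force between vise_jaw and led_board above 1.5 N and linear speed of led_board below 0.01 m/s); the robot touches nothing.
It fails at once if the jaw squeezes the board with more than 30 N (contact force between vise_jaw and led_board above 30 N).
It fails at once if the board is dropped (falls freely faster than 0.6 m/s, about 18 mm) (linear speed of led_board above 0.6 m/s and contact force between the fingers and led_board below 0.05 N).
It fails at once if one of the other loose things on the mat is shifted by more than 20 mm (distance of any of square_board, round_board, flux_tin, solder_reel, tweezers, cutters, screwdriver from where it was at the start of the episode above 0.02 m).
It also fails if it takes over 67 s, if anything falls off the work surface, if the arm or the gripper's body presses on something with over 40 N, if the wrist force passes 120 N, or if a joint passes its speed limit or range.

## Robot

A 6-joint arm with a two-finger parallel gripper is mounted at the origin on the work surface. World frame = base frame: x ahead of the robot, y to its left, z up, the work surface at z = 0. Lengths are in m, angles in degrees, forces in N, time in s.
With the tool pointing down it reaches from about 0.35 to 0.875 m from the base axis. Payload 4.2 kg.
Tool frame: the origin (TCP) lies at the very end of the fingers, on their centre line; the grasp point (between the pads) lies 19 mm behind it; z points along the fingers, y is the line along which they close (so a half turn about z gives the same grasp; the last joint's range is limited). The gripper opens to 87 mm and grips with 3 to 60 N. Pads are 19 mm wide; open, the fingers measure 117 mm over their backs; the gripper's body (75 mm by 190 mm) begins 51 mm behind the grasp point.
Start: joints at [80.592, 22.042, 0.453, 0, -68.411, -14.817], TCP at [0.256, 0.57, 0.223] pointing down, gripper open.
Joint ranges: [-179.83, 179.83], [-69.29, 118.12], [-61.27, 80.66], [-181.25, 117.63], [-171.15, -9.14], [-177.46, 177.46]. Speed limits (degrees/s): [159.86, 159.86, 180, 180, 180, 180].

## Interface

Orientations are given as a 3x3 rotation matrix whose columns are the frame's x, y, z axes.
In Python, from station import r gives the robot as it stands.
- The arm moves only by the tool jog_arm, never from a script. Its argument "plan" is text: rows parted by semicolons, each of 7 numbers parted by spaces: the shift along the tool's x, y, z normalised to -1 to 1, where 1 is 0.025 m, then the turn, a rotation vector about the tool's x, y, z normalised to -1 to 1, where 1 is 8 degrees, then the closure, from -1 (fully open) to 1 (shut). A call has exactly 10 rows; each row shifts and turns the commanded pose from where the row before left it, along the tool's axes as they then stand; what a row does not reach is not made up. A row lasts 1/10 s, in which the tool goes at most 50 mm and 8.59 degrees, less where a joint would pass 70% of its speed; a pose out of reach is approached as far as the arm can. A call with a number of a shift or a turn outside -1 to 1 is refused whole. A call with a gripper value outside its range is refused whole. The fingers move at their own pace and stop on an object; the grip force is fixed at half the most. Time passes only in rows, so rows that do not move let the fingers close, or fill a call up. It gives the time, the measured TCP pose, the force, the opening and the grip force at its end, in the units of the state.
- r.sense(): the state, without advancing time (a new reading comes with each control period).
- r.capture(name): name is "side" or "top"; returns (picture, depth): 400x640x3 uint8, red, green, blue; 400x640 float32, m along the optical axis (not along the pixel's ray), 0 where there is no reading.
- r.get_calibration(name): a dict with "mtx" (3x3 intrinsics, pixels), "extrinsics" (4x4, takes a point from camera to world coordinates). Camera axes: x right, y up, looking along -z (the intrinsics and any distortion apply to the point x, -y, -z); pixel columns grow to the right and rows downward; lengths in m; the calibration is good to about 2 mm. A picture is of the moment at which its call begins. get_calibration takes no time and is no camera call.
- r.finish_job(): hands the job in; it is judged then, once.
The state is a dict: "time_s": time; "joints": joint angles; "joint_velocities": joint speeds; "effort": joint torques, N m; "tcp_pos": TCP position; "ee_rot": TCP orientation; "wrist_force": force on the tool from outside, world axes, zero at the start; "moment": the same for the moment, N m; "gripper_width": opening from 0.0 (shut) to 1.0 (fully open); "gripper_force": force on a finger pad.
Only numpy, scipy, OpenCV 4.12 (cv2) and the standard library are available. Lean on these libraries where they do the work, as an engineer would, in place of code of your own. Each camera call takes 0.05 s, during which the arm holds its last target. There are 200 camera calls.

## Working session

There is one attempt and no reset: what is moved stays moved. The work goes in short steps, Python scripts to look and compute and a tool call to move; the robot and the scene stay as the last step left them, time stands still between calls to the robot, and variables do not carry over. Pictures are saved under pics/ and viewed, at most 10 in all, crops included, and the job is handed in when it is done.

Besides the shell and the picture viewer there is one more tool, called as name(argument=value, ...) on one line, values as JSON. jog_arm: Moves the arm, as the interface text tells. Scaled input: -1 to 1 covers 0.025 m each way for a shift and 8 degrees each way for a turn. Its arguments: {"type":"object","properties":{"plan":{"type":"string"}},"required":["plan"]}

```bash
ls; mkdir -p pics; python3 - <<'E'
from station import r
import cv2,numpy as np
for n in("top","side"):
    p,d=r.capture(n); cv2.imwrite(f"pics/{n}0.png",p[:,:,::-1]); np.save(f"{n}0.npy",d)
    c=r.get_calibration(n); print(n,c["mtx"].round(1).tolist(),c["extrinsics"].round(3).tolist(),[k for k in c])
s=r.sense();print(s["time_s"],s["tcp_pos"],s["ee_rot"],s["gripper_width"])
E
```

```text
pics
top [[362.0, 0.0, 320.0], [0.0, 362.0, 199.8], [0.0, 0.0, 1.0]] [[-0.01, 0.998, -0.068, 0.44], [-1.0, -0.011, -0.014, -0.054], [-0.015, 0.068, 0.998, 1.006], [0.0, 0.0, 0.0, 1.0]] ['mtx', 'extrinsics']
side [[467.1, 0.0, 326.1], [0.0, 467.1, 194.9], [0.0, 0.0, 1.0]] [[0.905, 0.33, -0.27, 0.223], [-0.426, 0.685, -0.591, -0.669], [-0.01, 0.649, 0.76, 0.886], [0.0, 0.0, 0.0, 1.0]] ['mtx', 'extrinsics']
0.1 [0.25621212 0.56948268 0.22154743] [[ 9.11877906e-01 -4.10460936e-01 -7.10295437e-04]
 [-4.10461534e-01 -9.11876002e-01 -1.86714921e-03]
 [ 1.18690447e-04  1.99416106e-03 -9.99998005e-01]] 0.9979588504377365
```

View pics/top0.png

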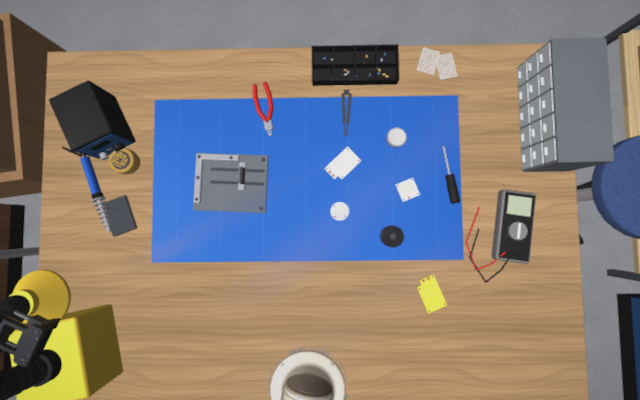

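View pics/side0.png

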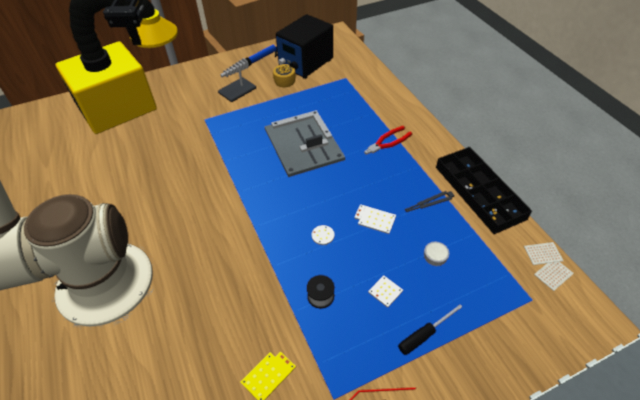

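The top view shows the white board at (343,163), the vise at (231,183) with the jaw plate at (241,175), and the yellow look-alike at (432,294). I'll enlarge crops next.

```bash
python3 - <<'E'
import cv2,numpy as np
t=cv2.imread("pics/top0.png");s=cv2.imread("pics/side0.png")
f=lambda i,x,y,w,h,k:cv2.resize(i[y:y+h,x:x+w],None,fx=k,fy=k,interpolation=cv2.INTER_CUBIC)
a=np.hstack([f(t,185,145,90,75,4.4444),f(t,318,140,50,46.875.__int__(),6.6667)[:300]] if 0 else [cv2.resize(f(t,185,145,90,75,4),(360,300)),cv2.resize(f(t,320,140,50,50,6),(300,300))])
b=np.hstack([f(s,260,105,90,75,4),cv2.resize(f(s,350,195,50,50,6),(300,300))])
cv2.imwrite("pics/crop.png",np.vstack([a,b]))
E
```

```text
(no output)
```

View pics/crop.png

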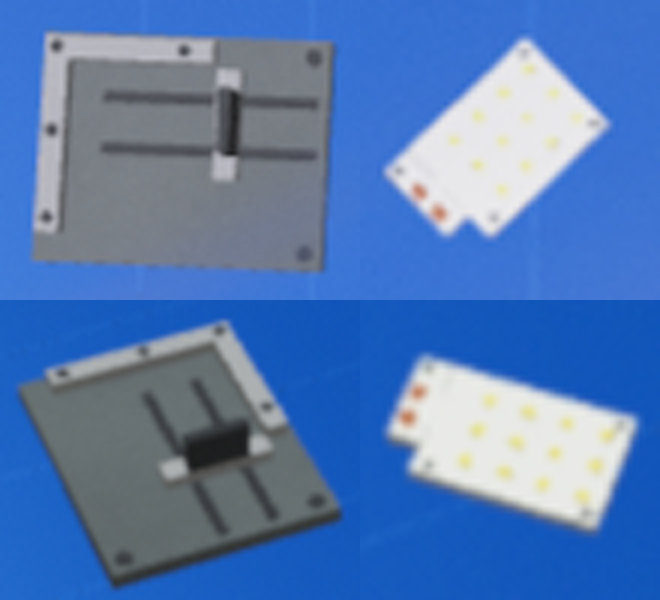

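Top-view crop: the cut-out is at the lower left of the board, so board_outer is at left, about (324,168), and board_inner at top, about (347,146). The vise's L is at upper left, and the jaw face is at about u=238. Next I fit the poses from the corner pixels in both views.

```bash
cat >h.py <<'E'
import numpy as np
from scipy.optimize import least_squares
from station import r
def proj(n,P):
    c=r.get_calibration(n);E=c["extrinsics"];K=c["mtx"];q=(np.atleast_2d(P)-E[:3,3])@E[:3,:3]
    q=q*[1,-1,-1];uv=q@K.T;return uv[:,:2]/uv[:,2:]
def place(p,L):
    x,y,a=p;c,s=np.cos(a),np.sin(a);L=np.asarray(L,float)
    return np.c_[x+c*L[:,0]-s*L[:,1],y+s*L[:,0]+c*L[:,1],L[:,2]]
def fit(obs,p0):
    f=lambda p:np.concatenate([(proj(n,place(p,L))-uv).ravel() for n,L,uv in obs])
    s=least_squares(f,p0,loss="soft_l1");return s.x,f(s.x)
def pix(pts,off,k,o=(0,0)): return (np.array(pts,float)-o+.5)/k-.5+off
E
python3 - <<'E'
from h import *
B=np.array([[45,28,8],[45,-28,8],[-31,-28,8],[-45,-14,8],[-45,28,8]])/1e3
bt=pix([[525,38],[609,123],[492,237],[447,236],[386,172]],(320,140),6,(360,0))
bs=pix([[638,416],[598,526],[408,470],[388,433],[425,355]],(350,195),6,(360,300))
V=np.array([[-80,100,15],[-80,-100,15],[80,-100,15],[60,80,25],[60,-20,25],[-60,80,25],[76,96,25]])/1e3
vt=pix([[33,261],[324,271],[332,42],[71,60],[214,60],[58,232],[45,32]],(185,145),4)
Vs=V[[0,1,2,6]];vs=pix([[20,385],[112,577],[341,513],[228,322]],(260,105),4,(0,300))
for nm,L,a,Ls,b,p0 in(("board",B,bt,B,bs,[.5,-.1,-.8]),("vise",V,vt,Vs,vs,[.47,.2,0])):
    for o in([("top",L,a)],[("side",Ls,b)],[("top",L,a),("side",Ls,b)]):
        p,e=fit(o,p0);print(nm,[q[0] for q in o],p[:2].round(4),np.degrees(p[2]).round(2),e.round(1))
    if nm=="vise":
        jt=pix([[216,69],[212,181]],(185,145),4)
        for n,l in(("top",jt),):
            w=lambda Y:(proj(n,place(p,[[.056,Y,.025],[-.02,Y,.025]]))-l)[:,0]
            s=least_squares(lambda y:w(y[0]),[-.02]);print("jaw face y",s.x,s.fun)
            w=lambda Y:proj(n,place(p,[[.04,Y-.016,.053],[-.004,Y-.016,.053],[.04,Y-.008,.053],[-.004,Y-.008,.053]]))
            print((w(s.x[0])-[185,145]+.5)*4-.5)
s=r.sense();print(s["joints"])
E
```

```text
board ['top'] [ 0.607  -0.1028] -46.63 [-0.1 -0.   0.   0.1 -0.1 -0.   0.3  0.  -0.1 -0.1]
board ['side'] [ 0.607  -0.1002] -46.66 [-0.1  0.4 -0.1 -0.1  0.4 -0.2  0.1 -0.1 -0.4  0.1]
board ['top', 'side'] [ 0.6068 -0.1015] -46.68 [-0.5  0.  -0.4  0.2 -0.6  0.  -0.2  0.1 -0.6 -0.   0.2  0.8  0.2  0.3
  0.6  0.2  0.3  0.3 -0.2  0.5]
vise ['top'] [0.5597 0.2074] -2.61 [ 0.1 -0.1 -0.3 -0.   0.3 -0.4 -0.6 -0.5 -0.1  0.6  0.2 -0.   0.5  0.5]
vise ['side'] [0.5585 0.2091] -3.53 [-0.   0.1 -0.3  0.2  0.1 -0.6  0.2  0.3]
vise ['top', 'side'] [0.559  0.2079] -3.01 [-0.3 -0.1 -0.7  0.4  0.3  0.  -0.6 -0.5 -0.2  0.9 -0.2 -0.   0.5  0.5
  0.1  0.5  0.5  0.6  0.7 -0.6  0.2  0.4]
jaw face y [-0.02294595] [ 0.29606568 -0.29457276]
[[229.67647171  87.06883766]
 [225.92719645 152.69525584]
 [217.72931315  86.59598801]
 [213.94399209 152.21111562]]
[ 8.05922489e+01  2.20884558e+01  3.87333783e-01 -2.43724971e-02
 -6.84110731e+01 -1.48170968e+01]
```

jog_arm(plan="0 0 0 0 0 0.935 -1;0 0 0 0 0 0.935 -1;0 0 0 0 0 0.935 -1;0.97 0.27 0 0 0 0 -1;0.97 0.27 0 0 0 0 -1;0.97 0.27 0 0 0 0 -1;0.97 0.27 0 0 0 0 -1;0.97 0.27 0 0 0 0 -1;0.97 0.27 0 0 0 0 -1;0.97 0.27 0 0 0 0 -1")

```text
time_s: 1.1
tcp_pos: [0.3387, 0.4128, 0.2221]
ee_rot: [[0.686, -0.727, -0.001], [-0.727, -0.686, -0.001], [0.0, 0.001, -1.0]]
wrist_force: [1.1, 0.4, -0.2]
gripper_width: 1.002
gripper_force: 0.0
```

jog_arm(plan="0.97 0.27 0 0 0 0 -1;0.97 0.27 0 0 0 0 -1;0.97 0.27 0 0 0 0 -1;0.97 0.27 0 0 0 0 -1;0.97 0.27 0 0 0 0 -1;0.97 0.27 0 0 0 0 -1;0.97 0.27 0 0 0 0 -1;0.97 0.27 0 0 0 0 -1;0.97 0.27 0 0 0 0 -1;0.97 0.27 0 0 0 0 -1")

```text
time_s: 2.1
tcp_pos: [0.4559, 0.1902, 0.2222]
ee_rot: [[0.686, -0.727, -0.001], [-0.727, -0.686, -0.0], [-0.0, 0.001, -1.0]]
wrist_force: [-0.3, 0.3, 0.1]
gripper_width: 0.998
gripper_force: 0.0
```

jog_arm(plan="0.97 0.27 0.3 0 0 0 -1;0.97 0.27 0.3 0 0 0 -1;0.97 0.27 0.3 0 0 0 -1;0.97 0.27 0.3 0 0 0 -1;0.97 0.27 0.3 0 0 0 -1;0.97 0.27 0.3 0 0 0 -1;0.97 0.27 0.3 0 0 0 -1;0.97 0.27 0.3 0 0 0 -1;0.97 0.27 0.3 0 0 0 -1;0.97 0.27 0.3 0 0 0 -1")

```text
time_s: 3.1
tcp_pos: [0.5732, -0.0323, 0.1468]
ee_rot: [[0.686, -0.727, -0.001], [-0.727, -0.686, -0.0], [-0.001, 0.001, -1.0]]
wrist_force: [0.1, 0.6, 0.7]
gripper_width: 1.0
gripper_force: 0.0
```

```bash
cat >>h.py <<'E'
def go(x,y,z,yaw):
    s=r.sense();R=np.array(s["ee_rot"]);d=np.array([x,y,z])-s["tcp_pos"]
    a=np.radians(yaw);T=np.array([[np.cos(a),np.sin(a),0],[np.sin(a),-np.cos(a),0],[0,0,-1]])
    from scipy.spatial.transform import Rotation as Ro
    print("t",round(s["time_s"],2),"tcp",np.round(s["tcp_pos"],4),"yaw",round(np.degrees(np.arctan2(R[1,0],R[0,0])),2),
     "F",np.round(s["wrist_force"],1),"w",round(s["gripper_width"],3),"g",np.round(s["gripper_force"],1))
    print("shift now-axes",(R.T@d/.025).round(3),"shift after turn",(T.T@d/.025).round(3),"turn",(np.degrees(Ro.from_matrix(R.T@T).as_rotvec())/8).round(3))
E
python3 -c "
from h import *
go(.607,-.102,.1,-46.67)"
```

```text
t 3.1 tcp [ 0.5732 -0.0323  0.1468] yaw -46.67 F [0.1 0.6 0.7] w 1.0 g 0.0
shift now-axes [2.955 0.928 1.869] shift after turn [2.953 0.93  1.87 ] turn [ 0.006  0.005 -0.   ]
```

jog_arm(plan="0.99 0.31 0 0 0 0 -1;0.98 0.31 0 0 0 0 -1;0.98 0.31 0 0 0 0 -1;0 0 0.9 0 0 0 -1;0 0 0.9 0 0 0 -1;0 0 0.9 0 0 0 -1;0 0 0.9 0 0 0 -1;0 0 0.9 0 0 0 -1;0 0 0.5 0 0 0 -1;0 0 0 0 0 0 -1")

```text
time_s: 4.1
tcp_pos: [0.6053, -0.101, 0.0203]
ee_rot: [[0.686, -0.728, -0.005], [-0.728, -0.686, -0.0], [-0.003, 0.004, -1.0]]
wrist_force: [0.7, -0.9, 0.3]
gripper_width: 0.994
gripper_force: 0.0
```

```bash
python3 -c "
from h import *
import cv2
go(.607,-.102,.0045,-46.67)
p,d=r.capture('side')
cv2.imwrite('pics/s1.png',cv2.resize(p[150:270,300:460,::-1],None,fx=4,fy=4))"
```

```text
t 4.1 tcp [ 0.6053 -0.101   0.0203] yaw -46.68 F [ 0.7 -0.9  0.3] w 0.994 g 0.0
shift now-axes [ 0.078 -0.026  0.632] shift after turn [ 0.076 -0.024  0.633] turn [ 0.026  0.023 -0.002]
```

View pics/s1.png

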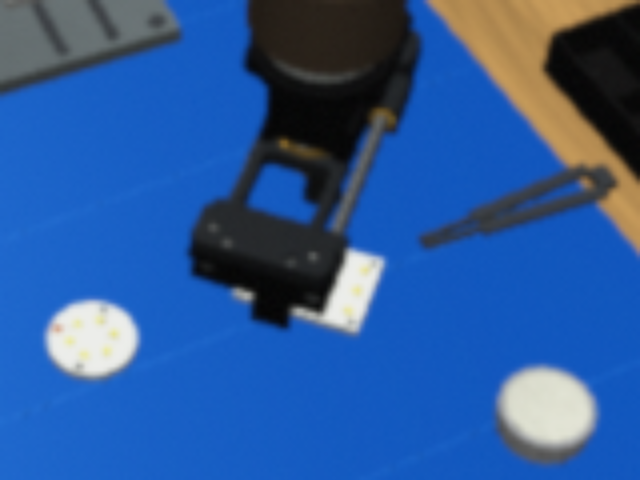

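The open fingers straddle the board: the near finger is at about (272,312) in the crop and clear of everything else. I'll descend and close.

jog_arm(plan="0.04 0 0.3 0.02 0.02 0 -1;0 0 0.2 0 0 0 -1;0 0 0.12 0 0 0 -1;0 0 0 0 0 0 -1;0 0 0 0 0 0 1;0 0 0 0 0 0 1;0 0 0 0 0 0 1;0 0 0 0 0 0 1;0 0 0 0 0 0 1;0 0 0 0 0 0 1")

```text
time_s: 5.15
tcp_pos: [0.6074, -0.1018, 0.0071]
ee_rot: [[0.686, -0.727, 0.004], [-0.727, -0.686, -0.0], [0.003, -0.002, -1.0]]
wrist_force: [-0.2, -0.1, 1.3]
gripper_width: 0.617
gripper_force: 30.0
```

```bash
python3 -c "
from h import *
go(.607,-.102,.1,-46.67)"
```

```text
t 5.15 tcp [ 0.6074 -0.1018  0.0071] yaw -46.67 F [-0.2 -0.1  1.3] w 0.617 g 30.0
shift now-axes [ 0.005  0.01  -3.714] shift after turn [-0.005  0.019 -3.714] turn [-0.018 -0.019  0.   ]
```

jog_arm(plan="0 0 0 0 0 0 -0.6;0 0 0 0 0 0 -0.6;0 0 0.05 0 0 0 -0.6;0 0 0.05 0 0 0 -0.6;0 0 0 0 0 0 -0.6;0 0 0 0 0 0 1;0 0 0 0 0 0 1;0 0 0 0 0 0 1;0 0 0 0 0 0 1;0 0 0 0 0 0 1")

```text
time_s: 6.15
tcp_pos: [0.6076, -0.1017, 0.0046]
ee_rot: [[0.686, -0.727, 0.004], [-0.727, -0.686, -0.0], [0.003, -0.003, -1.0]]
wrist_force: [-0.2, -0.2, 0.2]
gripper_width: 0.632
gripper_force: 30.0
```

```bash
python3 -c "
from h import *
go(.607,-.102,.1,-46.67)"
```

```text
t 6.15 tcp [ 0.6076 -0.1017  0.0046] yaw -46.66 F [-0.2 -0.2  0.2] w 0.632 g 30.0
shift now-axes [ 2.000e-03  1.600e-02 -3.817e+00] shift after turn [-0.009  0.027 -3.817] turn [-0.02  -0.02   0.001]
```

jog_arm(plan="0 0 -0.3 0 0 0 1;0 0 -0.9 0 0 0 1;0 0 -0.95 0 0 0 1;0 0 -0.95 -0.02 -0.02 0 1;0 0 -0.8 0 0 -0.91 1;0 0 0 0 0 -0.91 1;0 0 0 0 0 -0.91 1;0 0 0 0 0 -0.91 1;0 0 0 0 0 -0.91 1;0 0 0 0 0 -0.91 1")

```text
time_s: 7.15
tcp_pos: [0.6072, -0.1016, 0.1025]
ee_rot: [[0.999, -0.047, 0.0], [-0.047, -0.999, 0.0], [0.0, -0.0, -1.0]]
wrist_force: [0.0, 0.1, -1.3]
gripper_width: 0.634
gripper_force: 30.0
```

```bash
python3 -c "
from h import *
go(.5676,.2386,.1,-3)"
```

```text
t 7.15 tcp [ 0.6072 -0.1016  0.1025] yaw -2.69 F [ 0.   0.1 -1.3] w 0.634 g 30.0
shift now-axes [ -2.22  -13.521   0.101] shift after turn [ -2.293 -13.508   0.1  ] turn [-0.001 -0.001  0.039]
```

jog_arm(plan="0 0 0 0 0 0.04 1;-0.164 -0.965 0 0 0 0 1;-0.164 -0.965 0 0 0 0 1;-0.164 -0.965 0 0 0 0 1;-0.164 -0.965 0 0 0 0 1;-0.164 -0.965 0 0 0 0 1;-0.164 -0.965 0 0 0 0 1;-0.164 -0.965 0 0 0 0 1;-0.164 -0.965 0 0 0 0 1;-0.164 -0.965 0 0 0 0 1")

```text
time_s: 8.15
tcp_pos: [0.5828, 0.1182, 0.1024]
ee_rot: [[0.998, -0.061, 0.0], [-0.061, -0.998, 0.0], [0.0, -0.0, -1.0]]
wrist_force: [-0.1, -0.0, -0.7]
gripper_width: 0.632
gripper_force: 30.0
```

jog_arm(plan="-0.164 -0.965 0 0 0 0 1;-0.164 -0.965 0 0 0 0 1;-0.164 -0.965 0 0 0 0 1;-0.164 -0.965 0 0 0 0 1;-0.164 -0.965 0 0 0 0 1;0 0 0.6 0 0 0 1;0 0 0.6 0 0 0 1;0 0 0.6 0 0 0 1;0 0 0 0 0 0 1;0 0 0 0 0 0 1")

```text
time_s: 9.15
tcp_pos: [0.5697, 0.2388, 0.0573]
ee_rot: [[0.998, -0.059, 0.0], [-0.059, -0.998, -0.0], [0.0, 0.0, -1.0]]
wrist_force: [-0.3, -0.6, -1.0]
gripper_width: 0.63
gripper_force: 30.0
```

```bash
python3 -c "
from h import *
import cv2
go(.5676,.2386,.0165,-3)
p,d=r.capture('top');q,d=r.capture('side')
f=lambda i:cv2.resize(i[...,::-1],None,fx=4,fy=4,interpolation=cv2.INTER_CUBIC)
cv2.imwrite('pics/v1.png',np.hstack([f(p[140:230,180:280]),f(q[95:185,255:355])]))"
```

```text
t 9.15 tcp [0.5697 0.2388 0.0573] yaw -3.38 F [-0.3 -0.6 -1. ] w 0.63 g 30.0
shift now-axes [-0.082  0.013  1.633] shift after turn [-0.082  0.013  1.633] turn [ 0.002 -0.001 -0.048]
```

View pics/v1.png

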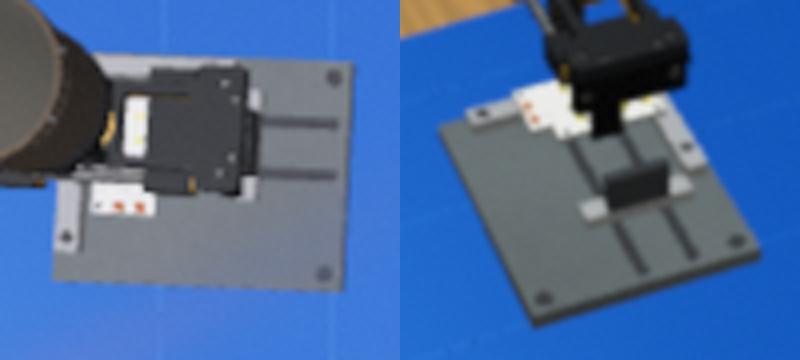

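jog_arm(plan="-0.08 0 0.5 0 0 -0.03 1;0 0 0.5 0 0 0 1;0 0 0.3 0 0 0 1;0 0 0.16 0 0 0 1;0 0 0.06 0 0 0 1;0 0 0.04 0 0 0 1;0 0 0 0 0 0 1;0 0 0 0 0 0 1;0 0 0 0 0 0 1;0 0 0 0 0 0 1")

```text
time_s: 10.25
tcp_pos: [0.5676, 0.239, 0.0183]
ee_rot: [[0.999, -0.053, 0.0], [-0.053, -0.999, 0.0], [0.0, -0.0, -1.0]]
wrist_force: [-0.1, 0.4, -0.4]
gripper_width: 0.638
gripper_force: 30.0
```

```bash
python3 -c "
from h import *
go(.5676,.2386,.0165,-3)"
```

```text
t 10.25 tcp [0.5676 0.239  0.0183] yaw -3.06 F [-0.1  0.4 -0.4] w 0.638 g 30.0
shift now-axes [0.002 0.017 0.073] shift after turn [0.002 0.017 0.073] turn [-0.002 -0.003 -0.008]
```

jog_arm(plan="0.06 0 0.04 0 0 0 1;0.05 0 0 0 0 0 1;0.05 0 0 0 0 0 1;0.03 0 0 0 0 0 1;0.03 0 0 0 0 0 1;0 0 0 0 0 0 1;0 0 0 0 0 0 1;0 0 0 0 0 0 1;0 0 0 0 0 0 1;0 0 0 0 0 0 1")

```text
time_s: 11.25
tcp_pos: [0.573, 0.2387, 0.0171]
ee_rot: [[0.999, -0.053, -0.0], [-0.053, -0.999, 0.0], [-0.0, -0.0, -1.0]]
wrist_force: [-0.2, 0.8, -0.9]
gripper_width: 0.63
gripper_force: 30.0
```

jog_arm(plan="0.02 0 0 0 0 0 1;0 0 0 0 0 0 1;0.02 0 0 0 0 0 1;0 0 0 0 0 0 1;0.02 0 0 0 0 0 1;0 0 0 0 0 0 1;0 0 0 0 0 0 1;0 0 0 0 0 0 1;0 0 0 0 0 0 1;0 0 0 0 0 0 1")

```text
time_s: 12.25
tcp_pos: [0.5744, 0.2386, 0.017]
ee_rot: [[0.999, -0.053, -0.0], [-0.053, -0.999, -0.0], [-0.0, 0.0, -1.0]]
wrist_force: [-0.1, -0.4, 0.2]
gripper_width: 0.634
gripper_force: 30.0
```

jog_arm(plan="0.02 0 0 0 0 0 1;0 0 0 0 0 0 1;0.02 0 0 0 0 0 1;0 0 0 0 0 0 1;0.02 0 0 0 0 0 1;0 0 0 0 0 0 1;0 0 0 0 0 0 1;0 0 0 0 0 0 1;0 0 0 0 0 0 1;0 0 0 0 0 0 1")

```text
time_s: 13.25
tcp_pos: [0.5752, 0.2383, 0.0168]
ee_rot: [[0.999, -0.053, -0.002], [-0.053, -0.999, -0.001], [-0.001, 0.001, -1.0]]
wrist_force: [-5.1, 1.4, -0.7]
gripper_width: 0.634
gripper_force: 30.0
```

jog_arm(plan="0.02 0 0 0 0 0 1;0 0 0 0 0 0 1;0.02 0 0 0 0 0 1;0 0 0 0 0 0 1;0 0 0 0 0 0 1;0 0 0 0 0 0 1;0 0 0 0 0 0 1;0 0 0 0 0 0 1;0 0 0 0 0 0 1;0 0 0 0 0 0 1")

```text
time_s: 14.25
tcp_pos: [0.5753, 0.2383, 0.0168]
ee_rot: [[0.999, -0.053, -0.003], [-0.053, -0.999, -0.001], [-0.003, 0.001, -1.0]]
wrist_force: [-7.4, 2.8, 1.7]
gripper_width: 0.631
gripper_force: 30.0
```

End stop contact: Fx is −7 N. Now I lower onto the bed and release.

jog_arm(plan="-0.03 0 0.03 0 0 0 1;0 0 0.03 0 0 0 1;0 0 0.03 0 0 0 1;0 0 0.02 0 0 0 1;0 0 0 0 0 0 1;0 0 0 0 0 0 1;0 0 0 0 0 0 1;0 0 0 0 0 0 1;0 0 0 0 0 0 1;0 0 0 0 0 0 1")

```text
time_s: 15.25
tcp_pos: [0.5753, 0.2383, 0.0165]
ee_rot: [[0.999, -0.053, -0.001], [-0.053, -0.999, -0.001], [-0.001, 0.001, -1.0]]
wrist_force: [-10.3, 0.3, 12.8]
gripper_width: 0.639
gripper_force: 30.0
```

jog_arm(plan="0 0 -0.05 0 0 0 1;0 0 -0.02 0 0 0 1;0 0 0 0 0 0 -0.42;0 0 0 0 0 0 -0.42;0 0 0 0 0 0 -0.42;0 0 0 0 0 0 -0.42;0 0 0 0 0 0 -0.42;0 0 -0.1 0 0 0 -0.42;0 0 -0.5 0 0 0 -0.42;0 0 -1 0 0 0 -0.42")

```text
time_s: 16.25
tcp_pos: [0.5751, 0.2377, 0.0553]
ee_rot: [[0.999, -0.054, -0.003], [-0.054, -0.999, -0.002], [-0.003, 0.003, -1.0]]
wrist_force: [0.2, -0.3, 0.3]
gripper_width: 0.71
gripper_force: 0.0
```

```bash
python3 -c "
from h import *
v=np.array([.559,.208,np.radians(-3)])
P=place(v,[[.018,-.075,.11],[.018,-.065,.034]]);print(P)
go(*P[0],-3);go(*P[1],-3)"
```

```text
[[0.57305013 0.13216074 0.11      ]
 [0.57357349 0.14214703 0.034     ]]
t 16.25 tcp [0.5751 0.2377 0.0553] yaw -3.08 F [ 0.2 -0.3  0.3] w 0.71 g 0.0
shift now-axes [ 0.137  4.226 -2.179] shift after turn [ 0.138  4.22  -2.19 ] turn [ 0.018  0.024 -0.01 ]
t 16.25 tcp [0.5751 0.2377 0.0553] yaw -3.08 F [ 0.2 -0.3  0.3] w 0.71 g 0.0
shift now-axes [0.146 3.818 0.86 ] shift after turn [0.138 3.82  0.85 ] turn [ 0.018  0.024 -0.01 ]
```

jog_arm(plan="0 0 -1 0.02 0.02 0 -0.4;0 0 -1 0 0 0 1;0.035 0.85 -0.2 0 0 0 1;0.035 0.85 0 0 0 0 1;0.035 0.85 0 0 0 0 1;0.035 0.85 0 0 0 0 1;0 0.82 0 0 0 0 1;0 0 1 0 0 0 1;0 0 1 0 0 0 1;0 0 0 0 0 0 1")

```text
time_s: 17.25
tcp_pos: [0.5704, 0.1297, 0.0565]
ee_rot: [[0.998, -0.056, -0.007], [-0.056, -0.998, -0.001], [-0.007, 0.002, -1.0]]
wrist_force: [-0.6, 0.1, -0.9]
gripper_width: 0.027
gripper_force: 0.0
```

```bash
python3 -c "
from h import *
import cv2
v=np.array([.559,.208,np.radians(-3)])
P=place(v,[[.018,-.065,.036]]);go(*P[0],-3)
p,d=r.capture('top');q,d=r.capture('side')
f=lambda i:cv2.resize(i[...,::-1],None,fx=4,fy=4,interpolation=cv2.INTER_CUBIC)
cv2.imwrite('pics/v2.png',np.hstack([f(p[140:230,180:280]),f(q[95:185,255:355])]))"
```

```text
t 17.25 tcp [0.5704 0.1297 0.0565] yaw -3.23 F [-0.6  0.1 -0.9] w 0.027 g 0.0
shift now-axes [ 0.106 -0.505  0.817] shift after turn [ 0.102 -0.503  0.819] turn [ 0.012  0.048 -0.029]
```

View pics/v2.png

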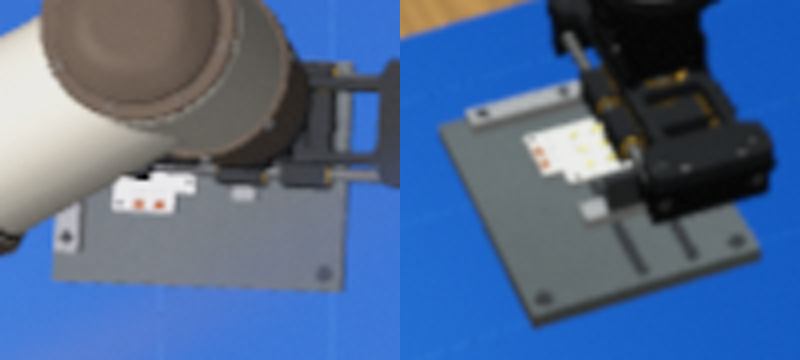

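Board lies square on the bed, its outer corner at (115,210) in the top crop; the closed fingers are behind the thumb plate. I'll lower them and push.

jog_arm(plan="0.1 0 0.4 0 0.04 -0.02 1;0 0 0.4 0 0 0 1;0 -0.4 0 0 0 0 1;0 -0.3 0 0 0 0 1;0 -0.1 0 0 0 0 1;0 -0.1 0 0 0 0 1;0 0 0 0 0 0 1;0 0 0 0 0 0 1;0 0 0 0 0 0 1;0 0 0 0 0 0 1")

```text
time_s: 18.35
tcp_pos: [0.5779, 0.1552, 0.0409]
ee_rot: [[0.999, -0.051, 0.009], [-0.051, -0.999, 0.002], [0.008, -0.003, -1.0]]
wrist_force: [0.1, -0.9, 0.0]
gripper_width: 0.004
gripper_force: 0.0
```

jog_arm(plan="0 -0.1 0 0 0 0 1;0 -0.1 0 0 0 0 1;0 -0.1 0 0 0 0 1;0 -0.1 0 0 0 0 1;0 -0.1 0 0 0 0 1;0 -0.1 0 0 0 0 1;0 -0.1 0 0 0 0 1;0 -0.1 0 0 0 0 1;0 -0.1 0 0 0 0 1;0 0 0 0 0 0 1")

```text
time_s: 19.35
tcp_pos: [0.5789, 0.1764, 0.0409]
ee_rot: [[0.999, -0.051, 0.007], [-0.051, -0.999, -0.0], [0.007, -0.0, -1.0]]
wrist_force: [0.6, -4.4, 1.5]
gripper_width: 0.005
gripper_force: 2.5
```

```bash
python3 -c "
from h import *
v=np.array([.559,.208,np.radians(-3)])
P=place(v,[[.018,-.007,.036]]);go(*P[0],-3)"
```

```text
t 19.35 tcp [0.5789 0.1764 0.0409] yaw -2.91 F [ 0.6 -4.4  1.5] w 0.005 g 2.5
shift now-axes [-0.141 -0.939  0.195] shift after turn [-0.141 -0.939  0.196] turn [-0.002 -0.052  0.011]
```

jog_arm(plan="-0.03 -0.06 0 0 0 0 1;-0.03 -0.06 0 0 0 0 1;0 -0.06 0 0 0 0 1;0 -0.06 0 0 0 0 1;0 -0.06 0 0 0 0 1;0 -0.06 0 0 0 0 1;0 -0.06 0 0 0 0 1;0 -0.06 0 0 0 0 1;0 -0.06 0 0 0 0 1;0 -0.06 0 0 0 0 1")

```text
time_s: 20.35
tcp_pos: [0.579, 0.1912, 0.041]
ee_rot: [[0.999, -0.051, 0.009], [-0.051, -0.999, -0.0], [0.009, -0.0, -1.0]]
wrist_force: [4.5, -7.4, -0.4]
gripper_width: 0.005
gripper_force: 3.4
```

```bash
python3 -c "
from h import *
import cv2
v=np.array([.559,.208,np.radians(-3)])
P=place(v,[[.018,-.007,.036]]);go(*P[0],-3)
q,d=r.capture('side')
f=lambda i:cv2.resize(i[...,::-1],None,fx=6,fy=6,interpolation=cv2.INTER_CUBIC)
cv2.imwrite('pics/v3.png',f(q[95:185,255:355]))"
```

```text
t 20.35 tcp [0.579  0.1912 0.041 ] yaw -2.91 F [ 4.5 -7.4 -0.4] w 0.005 g 3.4
shift now-axes [-0.117 -0.35   0.197] shift after turn [-0.116 -0.35   0.198] turn [-0.003 -0.063  0.011]
```

View pics/v3.png

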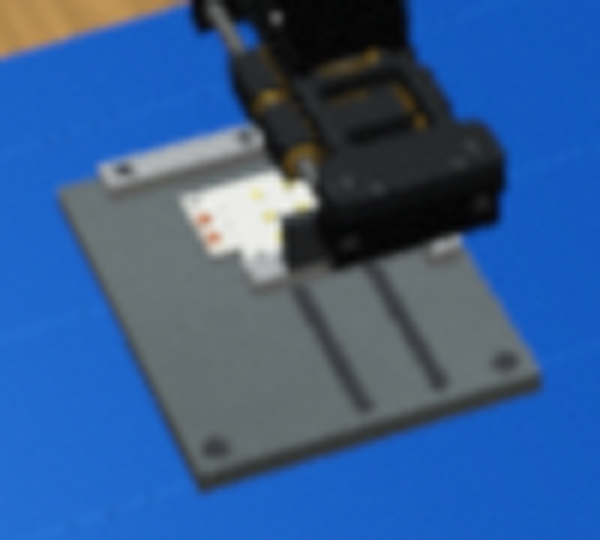

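The jaw is pressing the board, with about 8 mm left to the rail; the board is still square.

jog_arm(plan="0 -0.05 0 0 0 0 1;0 -0.05 0 0 0 0 1;0 -0.05 0 0 0 0 1;0 -0.05 0 0 0 0 1;0 -0.02 0 0 0 0 1;0 -0.02 0 0 0 0 1;0 0 0 0 0 0 1;0 0 0 0 0 0 1;0 0 0 0 0 0 1;0 0 0 0 0 0 1")

```text
time_s: 21.4
tcp_pos: [0.5793, 0.1972, 0.0409]
ee_rot: [[0.999, -0.051, 0.009], [-0.051, -0.999, 0.0], [0.009, -0.001, -1.0]]
wrist_force: [4.4, -6.2, -0.6]
gripper_width: 0.001
gripper_force: 3.1
```

jog_arm(plan="0 -0.02 0 0 0 0 1;0 0 0 0 0 0 1;0 -0.02 0 0 0 0 1;0 0 0 0 0 0 1;0 0 0 0 0 0 1;0 0 0 0 0 0 1;0 0 0 0 0 0 1;0 0 0 0 0 0 1;0 0 0 0 0 0 1;0 0 0 0 0 0 1")

```text
time_s: 22.4
tcp_pos: [0.5794, 0.1981, 0.041]
ee_rot: [[0.999, -0.051, 0.009], [-0.051, -0.999, 0.0], [0.009, -0.0, -1.0]]
wrist_force: [4.6, -5.4, -0.6]
gripper_width: 0.007
gripper_force: 3.2
```

jog_arm(plan="0 0.3 0 0 0 0 1;0 0.3 -0.5 0 0 0 1;0 0.2 -1 0 0 0 1;0 0.9 -1 0 0 0 1;0 1 -0.5 0 0 0 1;0 1 0 0 0 0 1;0 1 0 0 0 0 1;0 1 0 0 0 0 1;0 1 0 0 0 0 1;0 1 0 0 0 0 1")

```text
time_s: 23.4
tcp_pos: [0.5681, 0.0065, 0.1166]
ee_rot: [[0.999, -0.05, 0.01], [-0.05, -0.999, 0.003], [0.01, -0.004, -1.0]]
wrist_force: [0.5, 0.0, 0.1]
gripper_width: 0.006
gripper_force: 0.0
```

```bash
python3 -c "
from h import *
import cv2
p,d=r.capture('top');q,d=r.capture('side')
ps=np.mean([p]+[r.capture('top')[0] for _ in range(5)],0).astype(np.uint8)
f=lambda i:cv2.resize(i[...,::-1],None,fx=8,fy=8,interpolation=cv2.INTER_CUBIC)
cv2.imwrite('pics/v4.png',np.hstack([f(ps[148:208,190:245]),f(q[105:165,265:310])]))"
```

```text
(no output)
```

View pics/v4.png

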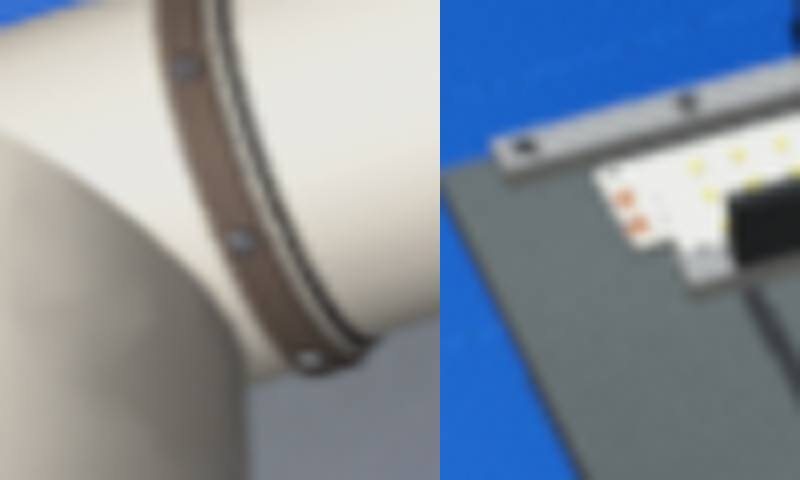

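Top is blocked by the arm; the side crop shows the board's cut-out end at (620,210), near the rail and square to it. I'll seat x by pushing the board's free end towards the stop.

```bash
python3 -c "
from h import *
v=np.array([.559,.208,np.radians(-3)])
P=place(v,[[-.052,.052,.1],[-.052,.052,.018]])
for p in P: go(*p,-3)"
```

```text
t 23.75 tcp [0.5684 0.0083 0.1158] yaw -2.85 F [-0.6 -0.1  0. ] w 0.006 g 0.0
shift now-axes [ -2.854 -10.043   0.638] shift after turn [ -2.875 -10.038   0.632] turn [-0.023 -0.065  0.019]
t 23.75 tcp [0.5684 0.0083 0.1158] yaw -2.85 F [-0.6 -0.1  0. ] w 0.006 g 0.0
shift now-axes [ -2.884 -10.033   3.918] shift after turn [ -2.875 -10.038   3.912] turn [-0.023 -0.065  0.019]
```

jog_arm(plan="-0.29 -1 0 -0.02 -0.06 0.02 1;-0.29 -1 0 0 0 0 1;-0.29 -1 0 0 0 0 1;-0.29 -1 0 0 0 0 1;-0.29 -1 0 0 0 0 1;-0.29 -1 0 0 0 0 1;-0.29 -1 0 0 0 0 1;-0.29 -1 0 0 0 0 1;-0.29 -1 0 0 0 0 1;-0.29 -1 0 0 0 0 1")

```text
time_s: 24.75
tcp_pos: [0.5084, 0.263, 0.1155]
ee_rot: [[0.999, -0.052, 0.0], [-0.052, -0.999, 0.0], [0.0, -0.0, -1.0]]
wrist_force: [-0.0, 0.5, 0.8]
gripper_width: 0.001
gripper_force: 0.0
```

jog_arm(plan="0 0 0.9 0 0 0 1;0 0 0.9 0 0 0 1;0 0 0.9 0 0 0 1;0 0 0.6 0 0 0 1;0 0 0.3 0 0 0 1;0 0 0.2 0 0 0 1;0 0 0 0 0 0 1;0 0 0 0 0 0 1;0 0 0 0 0 0 1;0 0 0 0 0 0 1")

```text
time_s: 25.75
tcp_pos: [0.5095, 0.2612, 0.0211]
ee_rot: [[0.999, -0.053, 0.001], [-0.053, -0.999, 0.001], [0.001, -0.001, -1.0]]
wrist_force: [0.2, -0.5, -0.1]
gripper_width: 0.003
gripper_force: 0.0
```

```bash
python3 -c "
from h import *
v=np.array([.559,.208,np.radians(-3)])
P=place(v,[[-.0395,.052,.018]])
for p in P: go(*p,-3)"
```

```text
t 25.75 tcp [0.5095 0.2612 0.0211] yaw -3.06 F [ 0.2 -0.5 -0.1] w 0.003 g 0.0
shift now-axes [ 0.509 -0.058  0.126] shift after turn [ 0.509 -0.057  0.125] turn [-0.007 -0.007 -0.008]
```

jog_arm(plan="0 0 0.14 0 0 0 1;0.1 0 0 0 0 0 1;0.1 0 0 0 0 0 1;0.1 0 0 0 0 0 1;0.06 0 0 0 0 0 1;0.04 0 0 0 0 0 1;0 0 0 0 0 0 1;0 0 0 0 0 0 1;0 0 0 0 0 0 1;0 0 0 0 0 0 1")

```text
time_s: 26.75
tcp_pos: [0.5191, 0.2605, 0.017]
ee_rot: [[0.999, -0.053, 0.0], [-0.053, -0.999, -0.0], [0.0, 0.0, -1.0]]
wrist_force: [-0.9, 0.1, -0.2]
gripper_width: 0.006
gripper_force: 0.0
```

jog_arm(plan="0.02 0 0 0 0 0 1;0 0 0 0 0 0 1;0.02 0 0 0 0 0 1;0 0 0 0 0 0 1;0.02 0 0 0 0 0 1;0 0 0 0 0 0 1;0.02 0 0 0 0 0 1;0 0 0 0 0 0 1;0 0 0 0 0 0 1;0 0 0 0 0 0 1")

```text
time_s: 27.75
tcp_pos: [0.5199, 0.2603, 0.0168]
ee_rot: [[0.999, -0.054, -0.002], [-0.054, -0.999, -0.001], [-0.002, 0.001, -1.0]]
wrist_force: [-6.3, 2.6, 2.9]
gripper_width: 0.004
gripper_force: 3.1
```

Stiff contact at −6 N means the board is seated on the end stop. I retract and go back behind the plate for the final squeeze.

jog_arm(plan="-0.1 0 0 0 0 0 1;-0.2 0 0 0 0 0 1;0 0 -0.8 0 0 0 1;0 0 -1 0 0 0 1;0 0 -1 0 0 0 1;0.8 1 -0.4 0 0 0 1;0.8 1 0 0 0 0 1;0.8 1 0 0 0 0 1;0 1 0 0 0 0 1;0 0 0 0 0 0 1")

```text
time_s: 28.75
tcp_pos: [0.5681, 0.1547, 0.0966]
ee_rot: [[0.998, -0.057, -0.001], [-0.057, -0.998, -0.001], [-0.001, 0.001, -1.0]]
wrist_force: [-0.5, 0.3, 0.7]
gripper_width: 0.006
gripper_force: 0.0
```

```bash
python3 -c "
from h import *
for z in(.1,.036):go(.576,.178,z,-3)"
```

```text
t 28.75 tcp [0.5681 0.1547 0.0966] yaw -3.29 F [-0.5  0.3  0.7] w 0.006 g 0.0
shift now-axes [ 0.261 -0.947 -0.136] shift after turn [ 0.266 -0.946 -0.135] turn [ 0.005  0.005 -0.036]
t 28.75 tcp [0.5681 0.1547 0.0966] yaw -3.29 F [-0.5  0.3  0.7] w 0.006 g 0.0
shift now-axes [ 0.263 -0.949  2.424] shift after turn [ 0.266 -0.946  2.425] turn [ 0.005  0.005 -0.036]
```

jog_arm(plan="0.26 -0.1 0.8 0 0 -0.03 1;0 0 0.9 0 0 0 1;0 0 0.7 0 0 0 1;0 -0.4 0 0 0 0 1;0 -0.4 0 0 0 0 1;0 -0.4 0 0 0 0 1;0 -0.1 0 0 0 0 1;0 0 0 0 0 0 1;0 0 0 0 0 0 1;0 0 0 0 0 0 1")

```text
time_s: 29.75
tcp_pos: [0.5764, 0.1921, 0.0371]
ee_rot: [[0.999, -0.05, 0.0], [-0.05, -0.999, 0.0], [0.0, -0.0, -1.0]]
wrist_force: [-0.3, -0.6, 0.7]
gripper_width: 0.003
gripper_force: 0.0
```

jog_arm(plan="0 -0.1 0 0 0 0 1;0 -0.1 0 0 0 0 1;0 -0.06 0 0 0 0 1;0 -0.02 0 0 0 0 1;0 0 0 0 0 0 1;0 -0.02 0 0 0 0 1;0 0 0 0 0 0 1;0 0 0 0 0 0 1;0 0 0 0 0 0 1;0 0 0 0 0 0 1")

```text
time_s: 30.75
tcp_pos: [0.5768, 0.1983, 0.037]
ee_rot: [[0.999, -0.05, -0.001], [-0.05, -0.999, -0.002], [-0.001, 0.002, -1.0]]
wrist_force: [2.3, -6.2, 1.3]
gripper_width: 0.008
gripper_force: 3.0
```

Back in contact with the jaw at 6 N, which is slide friction. Now small steps of 0.5 mm.

jog_arm(plan="0 -0.02 0 0 0 0 1;0 0 0 0 0 0 1;0 0 0 0 0 0 1;0 -0.02 0 0 0 0 1;0 0 0 0 0 0 1;0 0 0 0 0 0 1;0 0 0 0 0 0 1;0 0 0 0 0 0 1;0 0 0 0 0 0 1;0 0 0 0 0 0 1")

```text
time_s: 31.75
tcp_pos: [0.5768, 0.1991, 0.037]
ee_rot: [[0.999, -0.05, -0.001], [-0.05, -0.999, -0.002], [-0.001, 0.002, -1.0]]
wrist_force: [1.9, -6.7, 1.4]
gripper_width: 0.006
gripper_force: 3.2
```

jog_arm(plan="0 -0.02 0 0 0 0 1;0 0 0 0 0 0 1;0 0 0 0 0 0 1;0 -0.01 0 0 0 0 1;0 0 0 0 0 0 1;0 0 0 0 0 0 1;0 0 0 0 0 0 1;0 0 0 0 0 0 1;0 0 0 0 0 0 1;0 0 0 0 0 0 1")

```text
time_s: 32.75
tcp_pos: [0.5769, 0.1998, 0.037]
ee_rot: [[0.999, -0.05, -0.001], [-0.05, -0.999, -0.002], [-0.001, 0.002, -1.0]]
wrist_force: [2.4, -7.0, 0.1]
gripper_width: 0.007
gripper_force: 3.3
```

jog_arm(plan="0 -0.02 0 0 0 0 1;0 0 0 0 0 0 1;0 0 0 0 0 0 1;0 -0.01 0 0 0 0 1;0 0 0 0 0 0 1;0 0 0 0 0 0 1;0 0 0 0 0 0 1;0 0 0 0 0 0 1;0 0 0 0 0 0 1;0 0 0 0 0 0 1")

```text
time_s: 33.75
tcp_pos: [0.5769, 0.2006, 0.037]
ee_rot: [[0.999, -0.05, -0.001], [-0.05, -0.999, -0.002], [-0.001, 0.002, -1.0]]
wrist_force: [1.6, -7.4, 1.7]
gripper_width: 0.004
gripper_force: 3.3
```

jog_arm(plan="0 -0.02 0 0 0 0 1;0 0 0 0 0 0 1;0 0 0 0 0 0 1;0 -0.01 0 0 0 0 1;0 0 0 0 0 0 1;0 0 0 0 0 0 1;0 0 0 0 0 0 1;0 0 0 0 0 0 1;0 0 0 0 0 0 1;0 0 0 0 0 0 1")

```text
time_s: 34.75
tcp_pos: [0.5769, 0.2013, 0.037]
ee_rot: [[0.999, -0.05, -0.001], [-0.05, -0.999, -0.002], [-0.001, 0.002, -1.0]]
wrist_force: [1.8, -6.8, 0.6]
gripper_width: 0.002
gripper_force: 3.3
```

jog_arm(plan="0 -0.02 0 0 0 0 1;0 0 0 0 0 0 1;0 0 0 0 0 0 1;0 -0.015 0 0 0 0 1;0 0 0 0 0 0 1;0 0 0 0 0 0 1;0 0 0 0 0 0 1;0 0 0 0 0 0 1;0 0 0 0 0 0 1;0 0 0 0 0 0 1")

```text
time_s: 35.75
tcp_pos: [0.577, 0.2022, 0.037]
ee_rot: [[0.999, -0.05, -0.001], [-0.05, -0.999, -0.002], [-0.001, 0.002, -1.0]]
wrist_force: [2.4, -5.7, 1.7]
gripper_width: 0.004
gripper_force: 3.3
```

jog_arm(plan="0 -0.02 0 0 0 0 1;0 0 0 0 0 0 1;0 0 0 0 0 0 1;0 -0.015 0 0 0 0 1;0 0 0 0 0 0 1;0 0 0 0 0 0 1;0 0 0 0 0 0 1;0 0 0 0 0 0 1;0 0 0 0 0 0 1;0 0 0 0 0 0 1")

```text
time_s: 36.75
tcp_pos: [0.577, 0.2031, 0.037]
ee_rot: [[0.999, -0.05, -0.001], [-0.05, -0.999, -0.002], [-0.001, 0.002, -1.0]]
wrist_force: [1.6, -6.0, 1.4]
gripper_width: 0.004
gripper_force: 3.3
```

jog_arm(plan="0 -0.02 0 0 0 0 1;0 -0.02 0 0 0 0 1;0 -0.02 0 0 0 0 1;0 0 0 0 0 0 1;0 0 0 0 0 0 1;0 0 0 0 0 0 1;0 0 0 0 0 0 1;0 0 0 0 0 0 1;0 0 0 0 0 0 1;0 0 0 0 0 0 1")

```text
time_s: 37.75
tcp_pos: [0.5771, 0.2046, 0.037]
ee_rot: [[0.999, -0.05, -0.001], [-0.05, -0.999, -0.002], [-0.001, 0.002, -1.0]]
wrist_force: [2.2, -6.4, 1.1]
gripper_width: 0.002
gripper_force: 3.3
```

jog_arm(plan="0 -0.02 0 0 0 0 1;0 -0.02 0 0 0 0 1;0 -0.01 0 0 0 0 1;0 0 0 0 0 0 1;0 0 0 0 0 0 1;0 0 0 0 0 0 1;0 0 0 0 0 0 1;0 0 0 0 0 0 1;0 0 0 0 0 0 1;0 0 0 0 0 0 1")

```text
time_s: 38.75
tcp_pos: [0.5771, 0.2058, 0.037]
ee_rot: [[0.999, -0.05, -0.001], [-0.05, -0.999, -0.002], [-0.001, 0.002, -1.0]]
wrist_force: [1.5, -7.1, 1.8]
gripper_width: 0.005
gripper_force: 3.3
```

```bash
python3 -c "
from h import *
import cv2
q,d=r.capture('side')
f=lambda i:cv2.resize(i[...,::-1],None,fx=8,fy=8,interpolation=cv2.INTER_CUBIC)
cv2.imwrite('pics/v5.png',f(q[100:170,262:352]))
v=np.array([.5585,.2091,np.radians(-3.2)])
print(((proj('side',place(v,[[-.03,.08,.02],[-.02,.024,.025],[-.02,.008,.025],[-.03,.08,.015],[-.06,.08,.025]]))-[262,100]+.5)*8).round())
"
```

```text
[[176. 200.]
 [255. 282.]
 [271. 312.]
 [177. 211.]
 [ 93. 212.]]
```

View pics/v5.png

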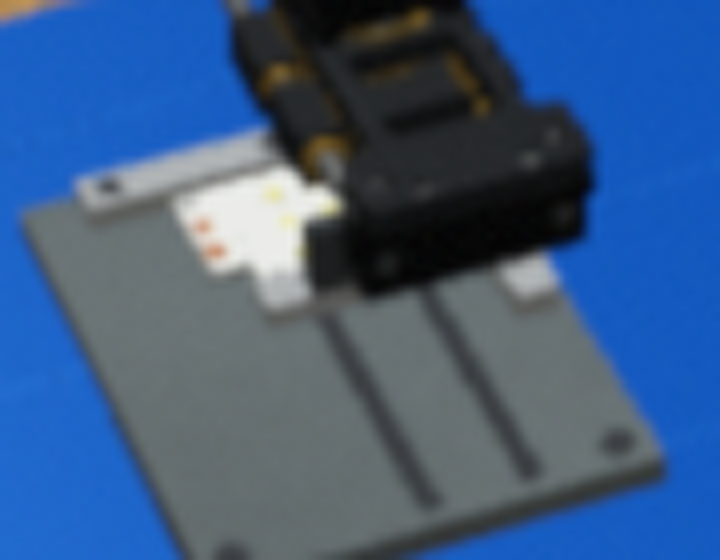

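The board's outer corner at (175,203) practically touches the rail (predicted 176,200). Continue in small steps.

jog_arm(plan="0 -0.02 0 0 0 0 1;0 -0.02 0 0 0 0 1;0 0 0 0 0 0 1;0 0 0 0 0 0 1;0 0 0 0 0 0 1;0 0 0 0 0 0 1;0 0 0 0 0 0 1;0 0 0 0 0 0 1;0 0 0 0 0 0 1;0 0 0 0 0 0 1")

```text
time_s: 39.8
tcp_pos: [0.5772, 0.2063, 0.037]
ee_rot: [[0.999, -0.05, -0.001], [-0.05, -0.999, -0.003], [-0.001, 0.003, -1.0]]
wrist_force: [3.1, -8.0, 1.6]
gripper_width: 0.006
gripper_force: 3.9
```

jog_arm(plan="0 -0.02 0 0 0 0 1;0 -0.01 0 0 0 0 1;0 0 0 0 0 0 1;0 0 0 0 0 0 1;0 0 0 0 0 0 1;0 0 0 0 0 0 1;0 0 0 0 0 0 1;0 0 0 0 0 0 1;0 0 0 0 0 0 1;0 0 0 0 0 0 1")

```text
time_s: 40.8
tcp_pos: [0.5771, 0.2063, 0.037]
ee_rot: [[0.999, -0.05, -0.002], [-0.05, -0.999, -0.004], [-0.002, 0.004, -1.0]]
wrist_force: [3.1, -10.4, 2.3]
gripper_width: 0.003
gripper_force: 4.9
```

jog_arm(plan="0 -0.02 0 0 0 0 1;0 -0.02 0 0 0 0 1;0 -0.01 0 0 0 0 1;0 0 0 0 0 0 1;0 0 0 0 0 0 1;0 0 0 0 0 0 1;0 0 0 0 0 0 1;0 0 0 0 0 0 1;0 0 0 0 0 0 1;0 0 0 0 0 0 1")

```text
time_s: 41.8
tcp_pos: [0.5771, 0.2064, 0.037]
ee_rot: [[0.999, -0.05, -0.003], [-0.05, -0.999, -0.006], [-0.002, 0.006, -1.0]]
wrist_force: [4.7, -13.5, 2.5]
gripper_width: 0.005
gripper_force: 6.6
```

jog_arm(plan="0 -0.02 0 0 0 0 1;0 0 0 0 0 0 1;0 0 0 0 0 0 1;0 0.1 0 0 0 0 1;0 0.1 0 0 0 0 1;0 0.3 0 0 0 0 1;0 0.5 -0.6 0 0 0 1;0 0.5 -1 0 0 0 1;-0.5 0.8 -1 0 0 0 1;-0.5 1 -1 0 0 0 1")

```text
time_s: 42.8
tcp_pos: [0.5482, 0.1294, 0.1287]
ee_rot: [[0.999, -0.048, 0.001], [-0.048, -0.999, 0.001], [0.001, -0.001, -1.0]]
wrist_force: [0.2, -0.3, 0.6]
gripper_width: 0.004
gripper_force: 0.0
```

jog_arm(plan="-0.5 1 -0.5 0 0 0 1;-0.5 1 0 0 0 0 1;-0.5 1 0 0 0 0 1;0 1 0 0 0 0 1;0 1 0 0 0 0 1;0 1 0 0 0 0 1;0 1 0 0 0 0 1;0 1 0 0 0 0 1;0 1 0 0 0 0 1;0 1 0 0 0 0 1")

```text
time_s: 43.8
tcp_pos: [0.4984, -0.1192, 0.1407]
ee_rot: [[0.999, -0.049, 0.002], [-0.049, -0.999, 0.0], [0.002, -0.0, -1.0]]
wrist_force: [-0.4, -0.4, -0.0]
gripper_width: 0.005
gripper_force: 0.0
```

```bash
python3 -c "
from h import *
import cv2
p,d=r.capture('top');q,d=r.capture('side')
f=lambda i:cv2.resize(i[...,::-1],None,fx=6,fy=6,interpolation=cv2.INTER_CUBIC)
cv2.imwrite('pics/v6.png',np.hstack([f(p[148:223,188:254]),f(q[103:178,272:338])]))
s=r.sense();print(s['time_s'],s['wrist_force'])"
```

```text
43.9 [-0.3161465   0.34295212 -0.25673243]
```

View pics/v6.png

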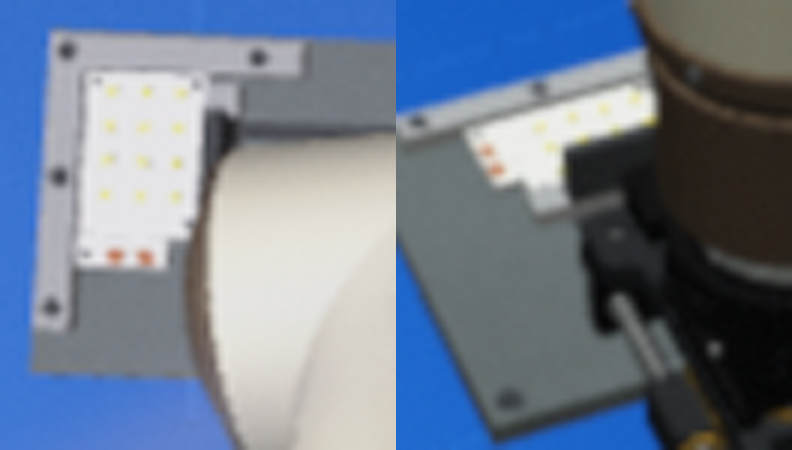

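The top crop shows the board in the L's corner with the cut-out towards the jaw and away from the stop; the jaw is against it. A quick numerical check of the gap follows.

```bash
python3 - <<'E'
from h import *
o=(188,148)
L=np.array([[76,96,25],[76,-20,25],[60,-20,25],[-60,96,25],[-60,80,25]])/1e3
l=pix([[51,31],[304,41],[303,77],[34,328],[67,330]],o,6)
B=np.array([[45,28,20],[45,-28,20],[-45,28,20],[-45,-14,20]])/1e3
b=pix([[88,71],[209,75],[78,267],[165,269]],o,6)
v,e=fit([("top",L,l)],[.559,.208,-.05]);w,e2=fit([("top",B,b)],[.575,.26,-.05])
print(v,e.round(1),w,e2.round(1))
P=place(w,[[.045,.028,0],[-.045,.028,0]])[:,:2]-v[:2]
c,s=np.cos(v[2]),np.sin(v[2]);print((P@np.array([[c,-s],[s,c]])-[.06,.08])*1e3)
E
```

```text
[ 0.55965683  0.20802743 -0.05155912] [ 0.2  0.2 -0.1  0.1 -0.2 -0.1 -0.1 -0.1  0.2 -0.2] [ 0.57675656  0.25928334 -0.04803779] [-0.   0.1 -0.1  0.1 -0.3 -0.2  0.4  0. ]
[[-6.63407946e-01  2.27338899e-01]
 [-9.06628500e+01 -8.95801709e-02]]
```

```bash
python3 -c "
from station import r
print(r.finish_job())"
```

```text
the job is handed in; nothing more can be done
None
```

The LED board is clamped in the vise and handed in at about 44 s: it lies within about 0.7 mm of both the rail and the end stop by the last top view, cut-out on the jaw's side away from the stop. The jaw was pushed up to about 14 N (some 7 N of it on the board) and let go; the squeeze left after that was not measured, and no verdict came back.

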